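Wedge the rocking jig box

ROBOT

A 6-joint arm with a two-finger parallel gripper is mounted at the origin on the work surface. World frame = base frame: x ahead of the robot, y to its left, z up, the work surface at z = 0. Lengths are in m, angles in rad, forces in N, time in s.
With the tool pointing down it reaches from about 0.35 to 0.775 m from the base axis. Payload 7.3 kg.
Tool frame: the origin (TCP) lies at the centre of the arm's flange, where the gripper is bolted on; the fingertips stand 178 mm ahead of it and the grasp point (between the pads) lies 159 mm ahead of it; z points along the fingers, y is the line along which they close (so a half turn about z gives the same grasp; the last joint's range is limited). The gripper opens to 92 mm and grips with 3 to 60 N. Pads are 19 mm wide; open, the fingers measure 130 mm over their backs; the gripper's body (75 mm by 190 mm) begins 47 mm behind the grasp point.
Start: joints at [1.101, 0.342, 1.524, -0, 1.275, -0.146], TCP at [0.167, 0.498, 0.405] pointing down, gripper open.
Joint ranges: [-2.53, 2.53], [-0.77, 2.02], [0.04, 2.7], [-1, 4.14], [0.28, 2.66], [-3.11, 3.11]. Speed limits (rad/s): [2.57, 2.57, 3.14, 3.14, 3.14, 3.14].

INTERFACE

Orientations are given as [roll, pitch, yaw] about the fixed x, y, z axes, in that order (R = Rz(yaw) Ry(pitch) Rx(roll)).
In Python, from cell import telemetry, vision, ticket gives the robot as it stands.
- The arm moves only by the shell command python3 -m crank 'ROWS' [FORCE]. ROWS is JSON, a list of rows, each a list of 5 numbers: the gripper command: -1 is shut, 1 is fully open, values between are in proportion, then the shift along the tool's x, y, z in mm, then the turn about the tool's z in rad. In form: [[fingers, dx, dy, dz, roll], ...]. A call has 1 to 12 rows; each row is the pose to reach, as a shift and turn from the pose commanded when the call began, along the tool's axes at that moment; what a row does not reach only later rows make up. A row lasts 1/12 s, in which the tool goes at most 41.7 mm and 7.16 degrees, less where a joint would pass 70% of its speed; a pose out of reach is approached as far as the arm can. A call with a gripper value outside its range is refused whole. The fingers move at their own pace and stop on an object; FORCE is the grip in N (left out, the last holds). Time passes only in rows, so rows that repeat a pose let the fingers close. It gives the time, the measured TCP pose, the force, the opening and the grip force at its end, in the units of the state.
- telemetry.observe(): the state, without advancing time (a new reading comes with each control period).
- vision.read_camera(name): name is "scene" or "top" or "wrist"; returns (picture, depth): 420x560x3 uint8, red, green, blue; 420x560 float32, m along the optical axis (not along the pixel's ray), 0 where there is no reading.
- vision.get_calibration(name): a dict with "camera_matrix" (3x3 intrinsics, pixels), "dist" ([k1, k2, p1, p2, k3] as OpenCV has them; the pictures are not rectified), "rvec" (rotation vector, rad) and "tvec" (3), from world to camera coordinates, as OpenCV has them. Camera axes: x right, y down, z forward; pixel columns grow to the right and rows downward; lengths in m; the calibration is good to about 2 mm. A picture is of the moment at which its call begins: read the wrist's pose just before it. get_calibration takes no time and is no camera call; for the wrist camera it gives the pose at the moment of the call.
- ticket.hand_in(): hands the job in; it is judged then, once.
The state is a dict: "time": time; "qpos": joint angles; "qvel": joint speeds; "joint_efforts": joint torques, N m; "tool_pos": TCP position; "tool_rot": TCP orientation; "contact_force": force on the tool from outside, world axes, zero at the start; "torque": the same for the moment, N m; "opening": finger opening in m; "grip_force": force on a finger pad.
Only numpy, scipy, OpenCV 4.12 (cv2) and the standard library are available. Lean on these libraries where they do the work, as an engineer would, in place of code of your own. Each camera call takes 0.05 s, during which the arm holds its last target. There are 200 camera calls.

TASK

The grey jig box rocks because one of its feet hangs over the cut-away corner of the plate: press down on the round pad at that corner to feel it dip to the bench, let it come up, then slide the wooden wedge nose first under that foot until the box stands snug and level, not jacked up. Press the pad firmly again to prove that it no longer rocks, pushing the wedge a little further if it does, and leave it so. Only push and press with the fingertips: do not lift or carry the wedge or shift the box, and leave the other things where they are.

Things in the scene. Friction and masses are not known exactly. Their poses are not given: they have to be found in the camera images.
- jig: grey jig box, 2.2 kg (+-15 %), 180 (x) x 260 (y) mm, on four ball feet 24 mm in diameter, 20 mm in from the sides. Origin: footprint centre at the bottom of the feet; body 14 to 65 mm above it. A steel casting (to 94 mm) on its +x, -y quarter keeps it on three feet, which stand on the plate; the -x, +y foot hangs over the cut-out, so the box rocks about the diagonal of that foot's neighbours
- pad: round black rubber press pad, 36 mm diameter, 8 mm high, on the jig's top at its (-x, +y) corner, right above the hanging foot; fixed to the jig; the only pad on it
- pad_top (a point): centre of the pad's top, 73 mm above the jig's origin. Pressing here with more than about 4 to 8 N tips the box until the hanging foot reaches the bench (6 to 11 mm lower), unless the wedge fills the gap; a firm press is 10 N or more
- foot (a point): centre of the hanging ball foot (radius 12 mm), 12 mm above the jig's origin. The gap under it, 6 to 11 mm, equals the height of the plate's top over the bench; its bench height minus 12 mm
- plate: fixed flat L-shaped aluminium plate, 220 (x) x 300 (y) mm; its quarter at -x, +y (90 x 150 mm) is cut away and shows the flat black bench mat (level with the bench). Its top is 6 to 11 mm above the bench (differs each time), 12 mm above this origin, which lies under its centre, partly sunk below the bench surface
- wedge: wooden wedge flat on the bench, 130 mm long (x), 45 wide (y), 90 g; 3 mm thick at the nose (+x end), rising evenly to 23 mm at the blunt end. Origin: underside centre. It lies by the jig's +y side, nose towards the hanging foot within about 25 mm sideways and 10 degrees. Slides with about 1 N; resistance climbs steeply once it meets the foot, and much over 6 N lifts the corner or shifts the box
- slope: the wedge's sloping top face: origin at its centre (13 mm above the wedge's origin), z axis square to the face, x down the slope to the nose. The hanging foot touches the face when the foot's centre is 12 mm from it along this z
- blunt (a point): centre of the wedge's upright blunt end face, 10 mm above the bench; the place to push
- nose (a point): middle of the thin edge of the wedge, at bench level
- caster: grey twin-wheel chair caster, 44 x 52 mm, 78 mm tall with its pin; origin under its centre. Bystander
- offcut: flat rectangular wooden offcut, 70 x 40 x 18 mm (not the wedge: its top is level); origin under its centre. Bystander
- jar: closed glass jar, 54 mm diameter, 62 mm tall; origin under its centre. Bystander
- driver: screwdriver lying flat. Bystander
- tape: cardboard-coloured tape roll lying flat, 84 mm diameter, 25 mm tall. Bystander
- spanner: steel wrench lying flat. Bystander
- armpad: black chair armrest pad lying flat, 90 x 240 x 22 mm. Bystander
There are look-alikes about, which are no part of the job. What is shaped like the wedge but green or orange is not meant.

How it is judged:
By the outcome, as a careful person would: the job done as asked, in the order asked, and still so for the second after the job is handed in, with the robot touching nothing.
It also fails if it takes over 64 s, if anything falls off the work surface, if the arm or the gripper's body presses on something with over 40 N, if the wrist force passes 120 N, or if a joint passes its speed limit or range.

## Working session

There is one attempt and no reset: what is moved stays moved. The work goes in short steps, Python scripts to look and compute and a shell command to move; the robot and the scene stay as the last step left them, time stands still between calls to the robot, and variables do not carry over. Pictures are saved under pics/ and viewed, at most 10 in all, crops included, and the job is handed in when it is done.

```bash
mkdir -p pics; ls
cat > h.py <<'E'
import numpy as np, cv2
from cell import telemetry, vision
def cam(n):
    c=vision.get_calibration(n); im,d=vision.read_camera(n); return im,d,c
def save(im,f): cv2.imwrite(f,cv2.cvtColor(im,cv2.COLOR_RGB2BGR))
def ray(c,uv):
    K=np.array(c["camera_matrix"],float);R=cv2.Rodrigues(np.array(c["rvec"],float))[0];t=np.array(c["tvec"],float).ravel()
    p=cv2.undistortPoints(np.array([[uv]],float),K,np.array(c["dist"],float))[0,0]
    return R,t,np.array([p[0],p[1],1.])
def at_z(c,uv,z):
    R,t,p=ray(c,uv);o=-R.T@t;d=R.T@p;return o+d*(z-o[2])/d[2]
def at_d(c,d,uv):
    R,t,p=ray(c,uv);u,v=int(uv[0]),int(uv[1]);w=d[v-1:v+2,u-1:u+2];w=w[w>0]
    return R.T@(p*np.median(w)-t)
E
python3 - <<'E'
from h import *
import pickle
for n in("scene","top"):
    im,d,c=cam(n);save(im,f"pics/{n}.png");pickle.dump((im,d,c),open(n+".pkl","wb"))
s=telemetry.observe();print(s["time"],s["tool_pos"],s["tool_rot"],s["contact_force"],s["opening"])
E
```

```text
pics
0.1 [0.16694335 0.49762799 0.40413992] [-3.14029502e+00 -1.91888186e-04  2.81784361e+00] [-0.00455527 -0.28497438  1.00577079] 0.09182105247615048
```

View pics/top.png

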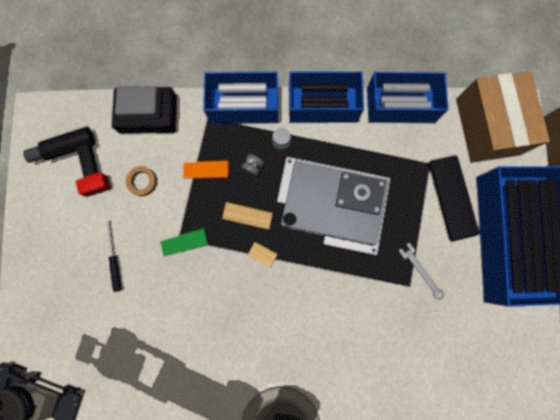

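View pics/scene.png

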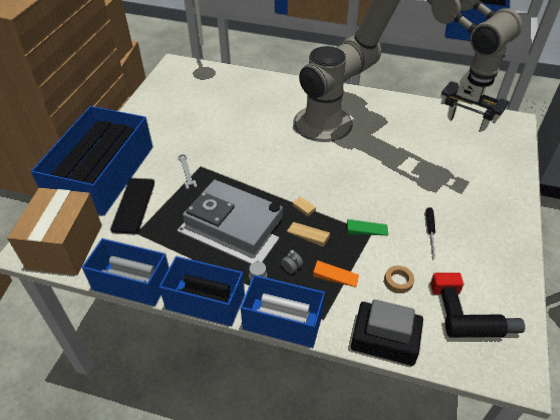

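The robot base is at the bottom of the top view (285,400), so world x runs up the picture and y to the left. The things that could be taken for the wedge are the wooden piece (247,215), the offcut (263,254), the green wedge (185,242) and the orange wedge (206,169). I choose the wooden one at (247,215), beside the black pad at (290,218). Next is a close crop to check it.

Run:
```python
from h import *
import pickle
im,d,c=pickle.load(open("top.pkl","rb"))
cr=im[145:275,200:400];save(cv2.resize(cr,None,fx=4,fy=4,interpolation=cv2.INTER_CUBIC),"pics/crop1.png")
for n,uv in dict(pad=(290,218),w=(247,215),wl=(227,211),wr=(268,219),mat=(255,235),jig=(320,195),jig2=(300,170),plate=(345,243)).items(): print(n,at_d(c,d,uv).round(4))
```

```text
pad [ 0.5526 -0.0316  0.0785]
w [0.5693 0.0861 0.0108]
wl [0.5799 0.1408 0.0189]
wr [0.5588 0.0282 0.0008]
mat [ 5.144e-01  6.450e-02 -2.000e-04]
jig [ 0.6147 -0.1124  0.0686]
jig2 [ 0.6829 -0.06    0.0691]
plate [ 0.4897 -0.1848  0.0075]
```

View pics/crop1.png

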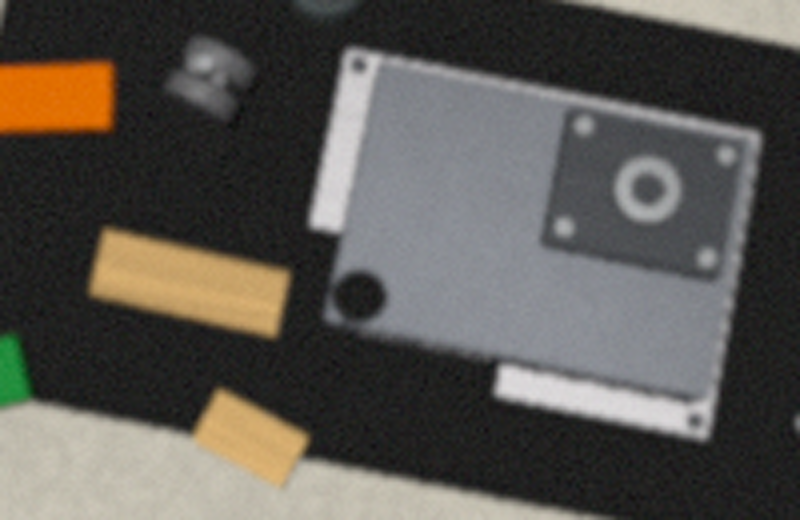

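Crop 1 confirms the choice. The wooden wedge has its nose at crop (285,303), towards the pad at crop (358,296), and its depth heights fall from 19 mm to about 1 mm. The offcut is at crop (250,437), the caster at (212,78), and the coloured wedges are separate.

Run:
```python
from h import *
import pickle
im,d,c=pickle.load(open("top.pkl","rb"))
f=lambda p:(200+p[0]/4-.4,145+p[1]/4-.4)
P=lambda n,p,z:print(n,at_z(c,f(p),z)[:2].round(4))
for n,p,z in [("bl far",(104,228),.023),("bl near",(90,297),.023),("nose far",(291,268),.003),("nose near",(278,338),.003),("pad",(358,296),.0805),
 ("jig -x+y",(325,322),.072),("jig +x+y",(375,62),.072),("jig -x-y",(708,398),.072),("plate+x+y",(345,48),.0075),("plate-x-y",(710,440),.0075),("plate +x-y",(762,132),.0075),
 ("off1",(220,390),.018),("off2",(310,437),.018),("off3",(285,486),.018),("off4",(194,433),.018),("cast tip",(235,120),.03),("cast l",(167,85),.03)]: P(n,p,z)
# mean depth heights
H=lambda uvs:np.median([at_d(c,d,u)[2] for u in uvs])
print("plate",H([(u,v) for u,v in [(330,241),(340,243),(350,245),(360,247),(285,185),(284,190),(282,195)]]),"jig",H([(u,v) for u in range(295,330,4) for v in range(175,200,4)]),"pad",H([(u,v) for u in range(287,293) for v in range(216,222)]),"mat",H([(u,v) for u in range(215,260,5) for v in range(190,200,3)]))
X=np.array([at_d(c,d,(u,v)) for u in range(240,266) for v in range(150,178)]);X=X[X[:,2]>.012]
print("caster",X.min(0),X.max(0),X[X[:,2]>.05])
```

```text
bl far [0.6055 0.1444]
bl near [0.5577 0.1536]
nose far [0.5793 0.0159]
nose near [0.5303 0.0251]
pad [ 0.5508 -0.0292]
jig -x+y [ 0.5347 -0.0076]
jig +x+y [ 0.7095 -0.0423]
jig -x-y [ 0.4825 -0.2588]
plate+x+y [ 0.7357 -0.0231]
plate-x-y [ 0.4566 -0.2734]
plate +x-y [ 0.6735 -0.3185]
off1 [0.4937 0.0646]
off2 [0.4612 0.0032]
off3 [0.4281 0.0204]
off4 [0.4644 0.0823]
cast tip [0.6793 0.0537]
cast l [0.7045 0.1009]
plate 0.005573124479143461 jig 0.06982233345309262 pad 0.07761523392489883 mat -0.0010894749878577197
caster [0.67808368 0.04077789 0.01282976] [0.73681781 0.1025555  0.0784096 ] [[0.71225733 0.08611181 0.05403574]
 [0.70965105 0.08615825 0.05326755]
 [0.69920906 0.08634455 0.05019996]
 [0.71573796 0.08362217 0.05119008]
 [0.71222966 0.08338489 0.05406365]
 [0.7095261  0.08339945 0.05369564]
 [0.70733877 0.0835803  0.05118658]
 [0.70464189 0.08359865 0.05077203]
 [0.69918185 0.08361353 0.05022798]
 [0.71863791 0.08093824 0.05072512]
 [0.71484173 0.0806242  0.05471833]
 [0.71161786 0.08047921 0.0564692 ]
 [0.70926872 0.08060179 0.05466851]
 [0.70669244 0.0806555  0.05378353]
[... 1785 characters left out ...]
696 0.05825941]
 [0.70265108 0.06672677 0.05860933]
 [0.70061968 0.0669194  0.05545625]
 [0.72379031 0.06446827 0.05206563]
 [0.7210774  0.06448338 0.05169634]
 [0.70872779 0.06416637 0.05639372]
 [0.70593433 0.0641572  0.05642812]
 [0.7027954  0.06405879 0.05792098]
 [0.70045689 0.06416576 0.05606188]
 [0.69831754 0.06432678 0.05332124]
 [0.72382086 0.06174773 0.05186773]
 [0.7211075  0.06176297 0.05149838]
 [0.70912446 0.06155011 0.0546814 ]
 [0.70599153 0.06145993 0.05610857]
 [0.70326249 0.06146743 0.05587915]
 [0.700889   0.06156351 0.05414753]
 [0.69887878 0.0617528  0.05083446]
 [0.7073672  0.05907104 0.05031385]
 [0.70412663 0.05896085 0.05217201]
 [0.70155771 0.05900912 0.05123081]]
```

```bash
python3 -m crank '[[-1,-531,-378,20,1.454],[-1,-531,-378,20,1.454],[-1,-531,-378,20,1.454],[-1,-531,-378,20,1.454],[-1,-531,-378,20,1.454],[-1,-531,-378,20,1.454],[-1,-531,-378,20,1.454],[-1,-531,-378,20,1.454],[-1,-531,-378,20,1.454],[-1,-531,-378,20,1.454],[-1,-531,-378,20,1.454],[-1,-531,-378,20,1.454]]' 20
```

```text
time: 1.1
tool_pos: [0.4615, 0.0914, 0.3892]
tool_rot: [-3.141, -0.0, 1.357]
contact_force: [0.6, 1.4, 0.4]
opening: 0.0162
grip_force: 0.0
```

```bash
python3 -m crank '[[-1,-100,112,0,0],[-1,-100,112,0,0],[-1,-100,112,0,0],[-1,-100,112,0,0],[-1,-100,112,0,0],[-1,-100,112,0,0]]'
python3 - <<'E'
from h import *
import pickle
im,d,c=cam("wrist");save(im,"pics/w1.png");pickle.dump((im,d,c),open("w1.pkl","wb"))
s=telemetry.observe();print(s["tool_pos"],s["tool_rot"],s["contact_force"],s["opening"])
E
```

```text
time: 1.6
tool_pos: [0.5501, -0.0286, 0.3884]
tool_rot: [-3.14, -0.0, 1.361]
contact_force: [0.1, 0.3, -0.6]
opening: 0.0006
grip_force: 0.0
[ 0.54954986 -0.02746433  0.38862884] [-3.13960073e+00 -4.36513674e-04  1.36287409e+00] [-1.17797958  0.11827721 -0.43849492] 0.00034561516989669216
```

View pics/w1.png

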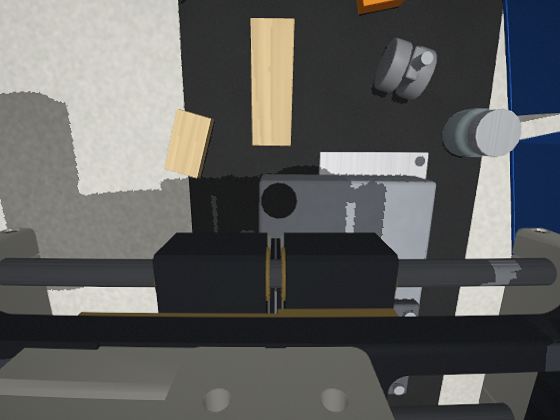

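The wrist view shows the pad at (279,201), the wedge with its blunt end at (272,18) and nose at (272,145), and the bare plate at (370,160). The caster is at (407,68).

Run:
```python
from h import *
import pickle
im,d,c=pickle.load(open("w1.pkl","rb"))
H=lambda n,uvs:print(n,np.median([at_d(c,d,u) for u in uvs],axis=0).round(4))
H("plate",[(u,v) for u in range(330,410,5) for v in range(156,172,3)])
H("mat",[(u,v) for u in range(210,245,5) for v in range(30,150,5)])
H("mat2",[(u,v) for u in range(305,360,5) for v in range(60,140,5)])
H("jig",[(u,v) for u in range(310,340,5) for v in range(185,225,5)])
H("pad",[(u,v) for u in range(270,290,2) for v in range(192,212,2)])
g=.007
for n,uv,z in [("pad",(279,201),.073+g),("b1",(251,17),.023),("b2",(294,18),.023),("n1",(252,145),.003),("n2",(292.5,146),.003),("j+y-x",(260,178),.065+g),("j+y+x",(436,181),.065+g),("j-x",(259,230),.065+g)]:print(n,at_z(c,uv,z).round(4))
X=np.array([at_d(c,d,(272,v)) for v in range(22,144,3)]);print("slope",np.polyfit(X[:,1],X[:,2],1))
```

```text
plate [ 0.6641 -0.02    0.0064]
mat [5.176e-01 9.940e-02 4.000e-04]
mat2 [6.338e-01 6.340e-02 5.000e-04]
jig [ 0.596  -0.0398  0.0706]
pad [ 0.5535 -0.0273  0.0786]
pad [ 0.5536 -0.027   0.08  ]
b1 [0.5635 0.1569 0.023 ]
b2 [0.6067 0.1467 0.023 ]
n1 [0.5336 0.0296 0.003 ]
n2 [0.5804 0.0184 0.003 ]
j+y-x [ 0.5397 -0.0021  0.072 ]
j+y+x [ 0.711  -0.0414  0.072 ]
j-x [ 0.5268 -0.0544  0.072 ]
slope [ 0.16005621 -0.00108877]
```

```bash
python3 -m crank '[[-1,0,2,40,0],[-1,0,2,80,0],[-1,0,2,110,0],[-1,0,2,124,0],[-1,0,2,126,0],[-1,0,2,126,0]]'
for i in 1; do python3 -m crank '[[-1,0,0,1,0],[-1,0,0,2,0],[-1,0,0,3,0],[-1,0,0,4,0],[-1,0,0,5,0],[-1,0,0,6,0],[-1,0,0,6,0]]'; done
```

```text
time: 2.15
tool_pos: [0.5512, -0.0266, 0.2631]
tool_rot: [-3.14, -0.0, 1.365]
contact_force: [-0.3, -0.0, 0.8]
opening: 0.0004
grip_force: 0.0
time: 2.73
tool_pos: [0.5518, -0.0279, 0.2573]
tool_rot: [-3.141, -0.0, 1.364]
contact_force: [0.3, -0.6, -0.1]
opening: 0.0005
grip_force: 0.0
```

```bash
python3 -m crank '[[-1,0,0,0.5,0],[-1,0,0,1,0],[-1,0,0,1.5,0],[-1,0,0,2,0],[-1,0,0,2.5,0],[-1,0,0,3,0],[-1,0,0,3,0]]'
python3 -m crank '[[-1,0,0,0.5,0],[-1,0,0,1,0],[-1,0,0,1.5,0],[-1,0,0,2,0],[-1,0,0,2.5,0],[-1,0,0,3,0],[-1,0,0,3,0]]'
```

```text
time: 3.32
tool_pos: [0.5513, -0.0273, 0.2547]
tool_rot: [-3.14, -0.001, 1.364]
contact_force: [-4.0, 3.6, 6.6]
opening: 0.0008
grip_force: 3.6
time: 3.9
tool_pos: [0.5513, -0.0272, 0.2517]
tool_rot: [-3.14, -0.001, 1.364]
contact_force: [-4.5, 4.0, 7.2]
opening: 0.0004
grip_force: 3.7
```

```bash
python3 -m crank '[[-1,0,0,0.5,0],[-1,0,0,1,0],[-1,0,0,1.5,0],[-1,0,0,2,0],[-1,0,0,2,0]]'
python3 -m crank '[[-1,0,0,0.5,0],[-1,0,0,1,0],[-1,0,0,1.5,0],[-1,0,0,2,0],[-1,0,0,2,0]]'
```

```text
time: 4.32
tool_pos: [0.5511, -0.027, 0.2509]
tool_rot: [-3.14, -0.001, 1.364]
contact_force: [-8.8, 5.9, 16.5]
opening: 0.0002
grip_force: 8.3
time: 4.73
tool_pos: [0.551, -0.0269, 0.2505]
tool_rot: [-3.141, -0.001, 1.364]
contact_force: [-12.7, 6.7, 29.0]
opening: 0.0002
grip_force: 15.1
```

The pad dipped and bottomed out on the bench: the force jumped from 7 to 29 N at TCP z 0.251. I release it now and move to behind the wedge.

```bash
python3 -m crank '[[-1,0,0,-2,0],[-1,0,0,-4,0],[-1,0,0,-6,0],[-1,0,0,-8,0],[-1,0,0,-10,0],[-1,0,0,-13,0],[-1,0,0,-30,0],[-1,0,0,-60,0],[-1,0,0,-80,0],[-1,0,0,-80,0]]'
python3 - <<'E'
from h import *
import pickle
im,d,c=cam("wrist");save(im,"pics/w2.png");pickle.dump((im,d,c),open("w2.pkl","wb"))
s=telemetry.observe();print(s["tool_pos"],s["tool_rot"],s["contact_force"],s["opening"])
im,d,c=cam("top");pickle.dump((im,d,c),open("top2.pkl","wb"))
a=pickle.load(open("top.pkl","rb"))[0]
print([cv2.phaseCorrelate(*[cv2.cvtColor(i[y0:y1,x0:x1],cv2.COLOR_RGB2GRAY).astype(np.float32) for i in(a,im)]) for x0,x1,y0,y1 in [(335,395,165,215),(320,385,232,256)]])
E
```

```text
time: 5.57
tool_pos: [0.5527, -0.0279, 0.3313]
tool_rot: [3.135, -0.0, 1.364]
contact_force: [0.8, -0.4, -0.7]
opening: 0.0002
grip_force: 0.0
[ 0.55220956 -0.02788898  0.32919704] [ 3.13773894e+00 -3.46580078e-04  1.36377628e+00] [ 0.27267772  0.25211201 -0.69928757] 0.0004040040058153279
[((0.13792370409620602, -0.09042755390585455), 1.0217569046020507), ((-0.015247734912612998, 0.05887788715325293), 0.9107664804215785)]
```

View pics/w2.png

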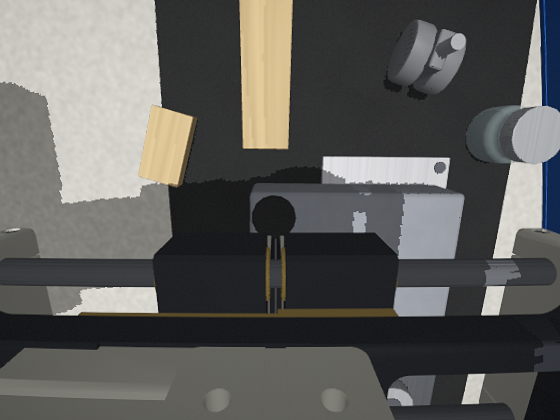

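The box came back up and hasn't shifted (under 0.2 px). In w2 the wedge nose at (266,149) still faces the pad at (273,215).

```bash
python3 -m crank '[[-1,40,-7,0,0],[-1,80,-7,0,0],[-1,120,-7,0,0],[-1,160,-7,0,0],[-1,195,-7,0,0],[-1,212,-7,10,0],[-1,212,-7,50,0],[-1,212,-7,90,0],[-1,212,-7,120,0],[-1,212,-7,138,0],[-1,212,-7,143,0],[-1,212,-7,143,0]]'
```

```text
time: 6.67
tool_pos: [0.5876, 0.1809, 0.1816]
tool_rot: [-3.136, 0.002, 1.364]
contact_force: [0.6, -0.4, 0.7]
opening: 0.0005
grip_force: 0.0
```

Run:
```python
from h import *
s=telemetry.observe();print(s["tool_pos"],s["contact_force"])
im,d,c=cam("wrist");save(im,"pics/w3.png")
```

```text
[0.58756752 0.18086339 0.18156374] [ 0.5576217  -0.43544452  0.6937651 ]
```

View pics/w3.png

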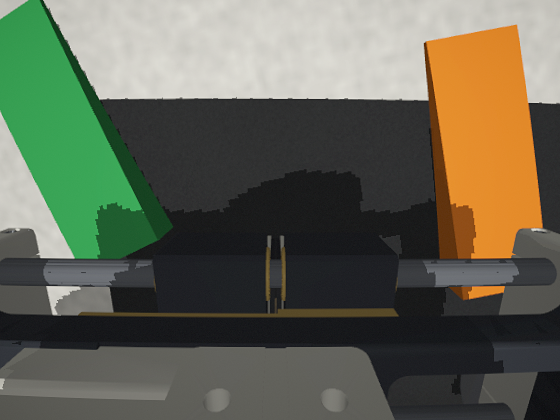

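```bash
python3 -m crank '[[-1,-6,0,0,0],[-1,-12,0,0,0],[-1,-16,0,0,0],[-1,-20,0,0,0],[-1,-24,0,0,0],[-1,-28,0,0,0],[-1,-32,0,0,0],[-1,-36,0,0,0],[-1,-40,0,0,0],[-1,-44,0,0,0],[-1,-48,0,0,0],[-1,-50,0,0,0]]'
```

```text
time: 7.72
tool_pos: [0.5782, 0.1316, 0.1843]
tool_rot: [-3.141, 0.0, 1.364]
contact_force: [0.9, 0.4, 0.8]
opening: 0.0006
grip_force: 0.5
```

Run:
```python
from h import *
import pickle
im,d,c=cam("top");save(cv2.resize(im[145:275,200:400],None,fx=4,fy=4,interpolation=cv2.INTER_CUBIC),"pics/crop2.png")
s=telemetry.observe();print(s["tool_pos"],s["contact_force"])
```

```text
[0.57814397 0.13141735 0.18433536] [ 0.37246819 -0.83502412  0.08101432]
```

View pics/crop2.png

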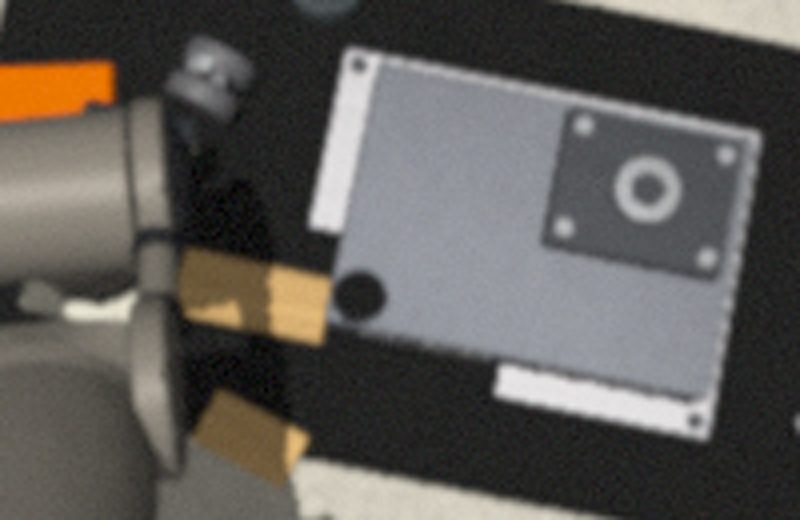

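Crop 2 shows the wedge travelling straight, with its nose at (326,315) at the jig's side, about 20 mm short of the foot under the pad at (358,296). I continue and slow down near contact.

```bash
python3 -m crank '[[-1,-4,0,0,0],[-1,-8,0,0,0],[-1,-12,0,0,0],[-1,-16,0,0,0],[-1,-20,0,0,0],[-1,-23,0,0,0],[-1,-26,0,0,0],[-1,-28,0,0,0],[-1,-29,0,0,0],[-1,-30,0,0,0],[-1,-30,0,0,0]]'
python3 -m crank '[[-1,-0.5,0,0,0],[-1,-1,0,0,0],[-1,-1.5,0,0,0],[-1,-2,0,0,0],[-1,-2.5,0,0,0],[-1,-3,0,0,0],[-1,-3,0,0,0]]'
```

```text
time: 8.68
tool_pos: [0.5721, 0.1026, 0.1844]
tool_rot: [-3.141, -0.0, 1.364]
contact_force: [-0.0, -0.0, -0.2]
opening: 0.0005
grip_force: 0.0
time: 9.27
tool_pos: [0.5715, 0.0997, 0.1844]
tool_rot: [3.142, -0.0, 1.364]
contact_force: [0.0, 0.6, -0.1]
opening: 0.0004
grip_force: 0.2
```

```bash
for i in 1 2; do python3 -m crank '[[-1,-0.5,0,0,0],[-1,-1,0,0,0],[-1,-1.5,0,0,0],[-1,-2,0,0,0],[-1,-2,0,0,0]]' | grep -E "pos|force"; done
```

```text
tool_pos: [0.571, 0.0978, 0.1844]
contact_force: [-0.3, 0.2, 0.1]
grip_force: 0.2
tool_pos: [0.5706, 0.0958, 0.1844]
contact_force: [0.4, 0.5, -0.2]
grip_force: 0.2
```

```bash
for i in 1 2; do python3 -m crank '[[-1,-0.5,0,0,0],[-1,-1,0,0,0],[-1,-1,0,0,0]]' | grep -E "pos|force"; done
```

```text
tool_pos: [0.5704, 0.0949, 0.1844]
contact_force: [-0.5, 0.9, 0.5]
grip_force: 0.2
tool_pos: [0.5702, 0.0939, 0.1844]
contact_force: [-0.1, 0.4, 0.3]
grip_force: 0.2
```

```bash
python3 -m crank '[[-1,-0.5,0,0,0],[-1,-1,0,0,0],[-1,-1,0,0,0]]' | grep -E "pos|force"
```

```text
tool_pos: [0.57, 0.0929, 0.1844]
contact_force: [0.5, 0.7, 1.2]
grip_force: 0.3
```

```bash
python3 -m crank '[[-1,-0.5,0,0,0],[-1,-1,0,0,0],[-1,-1,0,0,0]]' | grep -E "pos|force"
```

```text
tool_pos: [0.5698, 0.092, 0.1844]
contact_force: [0.0, 1.7, 0.2]
grip_force: 0.9
```

```bash
python3 -m crank '[[-1,-0.5,0,0,0],[-1,-1,0,0,0],[-1,-1,0,0,0]]' | grep -E "pos|force"
```

```text
tool_pos: [0.5696, 0.0911, 0.1844]
contact_force: [0.5, 3.3, -0.0]
grip_force: 1.6
```

```bash
python3 -m crank '[[-1,-0.5,0,0,0],[-1,-1,0,0,0],[-1,-1,0,0,0]]' | grep -E "pos|force"
```

```text
tool_pos: [0.5694, 0.0902, 0.1844]
contact_force: [0.1, 5.1, 0.1]
grip_force: 2.4
```

Resistance has climbed to 5 N, so the wedge is snug. I back off, rise and do the proof press.

```bash
python3 -m crank '[[-1,1,0,0,0],[-1,4,0,0,0],[-1,15,0,0,0],[-1,20,0,-10,0],[-1,20,0,-45,0],[-1,20,0,-85,0],[-1,10,2,-110,0],[-1,-30,5,-110,0],[-1,-70,7,-110,0],[-1,-105,7,-110,0],[-1,-119,7,-108,0],[-1,-119,7,-108,0]]'
python3 -m crank '[[-1,0,0,20,0],[-1,0,0,28,0],[-1,0,0,30,0],[-1,0,0,32,0],[-1,0,0,32,0]]'
```

```text
time: 12.6
tool_pos: [0.5514, -0.0304, 0.2931]
tool_rot: [3.141, 0.001, 1.361]
contact_force: [0.4, -0.0, 0.7]
opening: 0.0005
grip_force: 0.0
time: 13.02
tool_pos: [0.552, -0.027, 0.2604]
tool_rot: [-3.141, -0.0, 1.365]
contact_force: [-0.0, -0.4, 0.6]
opening: 0.0002
grip_force: 0.0
```

```bash
python3 -m crank '[[-1,0,0,1,0],[-1,0,0,2,0],[-1,0,0,3,0],[-1,0,0,4,0],[-1,0,0,4,0]]'|grep -E "pos|force"
python3 -m crank '[[-1,0,0,0.5,0],[-1,0,0,1,0],[-1,0,0,1,0]]'|grep -E "pos|force"
```

```text
tool_pos: [0.5519, -0.0277, 0.2574]
contact_force: [-2.5, 1.7, 5.6]
grip_force: 3.2
tool_pos: [0.5518, -0.0277, 0.2572]
contact_force: [-3.1, 1.7, 13.5]
grip_force: 6.6
```

```bash
python3 -m crank '[[-1,0,0,0.5,0],[-1,0,0,1,0],[-1,0,0,1,0]]'|grep -E "pos|force"
```

```text
tool_pos: [0.5518, -0.0277, 0.2571]
contact_force: [-7.2, 1.2, 20.3]
grip_force: 10.0
```

```bash
python3 -m crank '[[-1,0,0,0.5,0],[-1,0,0,1,0],[-1,0,0,1,0]]'|grep -E "pos|force"
```

```text
tool_pos: [0.5517, -0.0276, 0.257]
contact_force: [-8.7, 2.0, 27.6]
grip_force: 13.4
```

The press is firm: at 28 N the pad sank only 0.4 mm, against about 6 mm before. I release, rise clear and check the level and position.

```bash
python3 -m crank '[[-1,0,0,-1.5,0],[-1,0,0,-3,0],[-1,0,0,-4.5,0],[-1,0,0,-6,0],[-1,0,0,-20,0],[-1,0,0,-50,0],[-1,30,0,-90,0],[-1,70,0,-130,0],[-1,110,0,-150,0],[-1,150,0,-150,0],[-1,190,0,-150,0],[-1,190,0,-150,0]]'|grep -E "time|pos|force"
python3 - <<'E'
from h import *
import pickle
S=[pickle.load(open(n,"rb")) for n in("top.pkl","top2.pkl")]+[cam("top") for _ in range(4)]
save(cv2.resize(S[-1][0][145:275,200:400],None,fx=4,fy=4,interpolation=cv2.INTER_CUBIC),"pics/crop3.png")
G=[(u,v) for u in range(293,390,3) for v in range(166,240,3)]
for im,d,c in S:
    X=np.array([at_d(c,d,p) for p in G]);X=X[abs(X[:,2]-.0695)<.005]
    A=np.c_[X[:,:2]-[.59,-.15],np.ones(len(X))];k=np.linalg.lstsq(A,X[:,2],rcond=None)[0];r=X[:,2]-A@k
    m=abs(r)<.002;k=np.linalg.lstsq(A[m],X[m,2],rcond=None)[0]
    print(m.sum(),"tilt mrad",(k[:2]*1e3).round(2),"z",k[2].round(5),"pad corner z",(k@[-.038,.122,1]).round(5))
a=S[0][0]
print([cv2.phaseCorrelate(*[cv2.cvtColor(i[145+y0:145+y1,x0:x1],cv2.COLOR_RGB2GRAY).astype(np.float32) for i in(a,S[-1][0])])[0] for x0,x1,y0,y1 in [(335,395,20,70)]])
E
```

```text
time: 15.18
tool_pos: [0.591, 0.1622, 0.4044]
contact_force: [-0.2, -0.7, -1.7]
grip_force: 0.0
461 tilt mrad [ 0.21 -1.21] z 0.06989 pad corner z 0.06973
217 tilt mrad [ 1.59 -4.13] z 0.06994 pad corner z 0.06938
458 tilt mrad [ 0.13 -2.03] z 0.07004 pad corner z 0.06979
450 tilt mrad [-0.11 -0.57] z 0.07012 pad corner z 0.07006
460 tilt mrad [-0.96  0.61] z 0.07002 pad corner z 0.07013
454 tilt mrad [-0.66 -1.  ] z 0.07004 pad corner z 0.06994
[(0.11858043625987946, -0.07991284037343149)]
```

View pics/crop3.png

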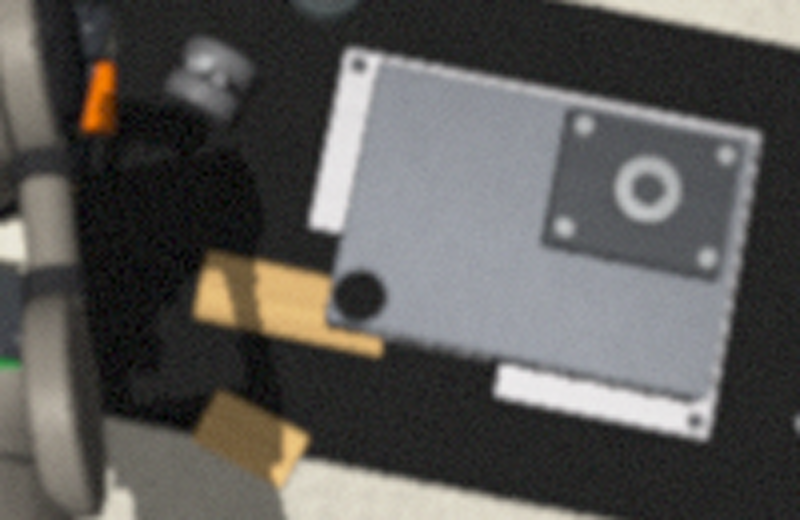

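Crop 3 shows the wedge at (290,305), under the pad corner at (358,296). The box hasn't shifted (0.1 px) and is level (under about 1 mrad), and the bystanders in view haven't moved.

```bash
python3 -c "
from cell import ticket;print(ticket.hand_in())"
```

```text
the job is handed in; nothing more can be done
None
```

The job is handed in: the pad first dipped about 6 mm to the bench, the wedge now sits snug under the hanging foot (5 N push), and a 28 N proof press sank only 0.4 mm, with the box level and not shifted.

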